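# Hold the dish reader's shutter open at the mark

### The job

Read the amber culture dish in the bench dish reader: push the dish along its channel, flat on the channel floor, until it sits fully home under the hood, while the shutter stays closed. Then pull the spring-return shutter out by its blue grip until the red pointer is over the green mark, and finish holding it there: do not let go, because the shutter snaps shut. Leave everything else on the bench where it is.

Things in the scene. Friction and masses are not known exactly. Their poses are not given: they have to be found in the camera images.
- reader: White bench-top dish reader, fixed. Origin on the bench below the nest; x runs along the channel into the hood, y left, z up. White hood: x -20 to 70 mm, y -70 to 70 mm, top 66 mm above the bench. The shutter comes out of its right (-y) side; beside it an aluminium mark rail (x 30 to 46 mm, top 40 mm above the bench) runs on to y = -246 mm.
- channel_mouth (a point): Near, open end of the channel, mid-width, on its floor (10 mm above the bench), 180 mm from the nest; axes as the reader's. Open-topped aluminium channel from here to the hood, walls 66 mm apart inside, 10 mm high above the floor; it goes on under the hood as a tunnel 66 mm wide and 26 mm high.
- nest (a point): Centre of the dish's place, on the channel floor (10 mm above the bench); axes as the reader's. The tunnel ends at a flat stop 30 mm further along x: a dish touching it has its centre here, and its last 10 mm still stick out of the hood, so closed fingers can push it home from outside the hood.
- dish: Closed round culture dish with amber content, 60 mm diameter, 18 mm high, about 45 g, loose in the open part of the channel. Origin at the centre of its underside, z up; its yaw means nothing.
- shutter: Spring-return slide of the reader; origin as the reader's when closed, axes the reader's. Slides towards -y, 0 to 80 mm, against a spring: 2.8 N when closed plus 80 N per metre of pull. A steel blade 30 mm wide, top 50.5 mm above the bench, carries an upright blue grip 26 mm (x) by 14 mm (y), up to 97.5 mm above the bench; closed, 65 mm are free between grip and hood.
- grip (a point): Centre of the top face of the shutter's blue grip, 97.5 mm above the bench; axes as the reader's.
- pointer (a point): Tip of the thin red pointer on the shutter, 48 mm above the bench, just above the mark rail; at the same y as the centre of the grip. Axes as the reader's.
- mark: Bright green clip on the mark rail, 20 mm (x) by 10 mm (y), 3 mm thick on the rail's top; origin at the centre of its width on the rail's top, axes as the reader's. The pointer is on the mark when it has the same y in the reader's frame.
- spare_dish: Bystander: a second amber dish just like the first, 60 mm diameter, 18 mm high, on the bench to the right of the channel. Origin at the centre of its underside.
- stick_cup: Bystander: clear plastic cup, 66 mm wide, 70 mm high, with white sticks up to 128 mm high, on the left of the reader. Origin at the centre of its underside.
- reagent: Bystander: brown bottle, 64 mm diameter, 140 mm high. Origin at the centre of its underside.
- scale: Bystander: round blue scale, 150 mm diameter, 23 mm high. Origin at the centre of its underside.
- jar: Bystander: glass jar with steel lid, 68 mm diameter, 85 mm high. Origin at the centre of its underside.
- thermometer: Bystander: black probe thermometer lying on the bench, about 173 mm long along its x, 12 mm high. Origin on the bench near the middle of its length.

How it is judged:
By the outcome, as a careful person would: the job done as asked, in the order asked, and still so for the second after the job is handed in, while the arm keeps its last pose, push and grip.
It also fails if it takes over 42 s, if anything falls off the work surface, if the arm or the gripper's body presses on something with over 40 N, if the wrist force passes 120 N, or if a joint passes its speed limit or range.

### The arm

A 6-joint arm with a two-finger parallel gripper is mounted at the origin on the work surface. World frame = base frame: x ahead of the robot, y to its left, z up, the work surface at z = 0. Lengths are in m, angles in rad, forces in N, time in s.
With the tool pointing down it reaches from about 0.425 to 0.95 m from the base axis. Payload 3.5 kg.
Tool frame: the origin (TCP) lies at the very end of the fingers, on their centre line; the grasp point (between the pads) lies 19 mm behind it (r.grip_point_offset is the distance from the TCP to the grasp point, in m); z points along the fingers, y is the line along which they close (so a half turn about z gives the same grasp; the last joint's range is limited). The gripper opens to 85 mm and grips with 20 to 120 N. Pads are 22 mm wide; open, the fingers measure 114 mm over their backs; the gripper's body (76 mm by 85 mm) begins 54 mm behind the grasp point. The pads swing forward as they close: fully open they stand 13 mm farther back than shut.
Start: joints at [1.031, 0.286, 1.577, -0, 1.279, -0.15], TCP at [0.256, 0.624, 0.231] pointing down, gripper open.
Joint ranges: [-2.77, 2.77], [-0.9, 2.22], [0.21, 2.48], [-1.53, 4.67], [0.24, 2.81], [-2.84, 2.84]. Speed limits (rad/s): [2.79, 2.79, 3.14, 3.14, 3.14, 3.14].

### API

Orientations are given as a unit quaternion [w, x, y, z].
In Python, from cell import r gives the robot as it stands.
- The arm moves only by the shell command python3 drive.py FILE [OPENING] [FORCE], which reads ROWS from the file FILE. ROWS is a JSON object with one list for each field, all of the same length, 1 to 10, a row being the entries at one place: dx, dy, dz (the shift in m), drx, dry, drz (a rotation vector in rad); each row is the pose to reach, as a shift and turn from the pose commanded when the command began, along the tool's axes at that moment; what a row does not reach only later rows make up. A row lasts 1/10 s, in which the tool goes at most 0.05 m and 0.15 rad, less where a joint would pass 70% of its speed; a pose out of reach is approached as far as the arm can. OPENING is the finger opening in m, set as the command begins (- or left out keeps the last). The fingers move at their own pace and stop on an object; FORCE is the grip in N (left out, the last holds). Time passes only in rows, so rows that do not move let the fingers close. It prints the time, the measured TCP pose, the force, the opening and the grip force at its end. Input that does not fit is refused with a message, and nothing moves.
- r.observe(): the state, without advancing time (a new reading comes with each control period).
- r.snapshot(name): name is "side" or "top"; returns a dict with "image" (384x512x3 uint8, red, green, blue), "vfov" (degrees; the focal length in pixels is half the picture's height over the tangent of half this angle, whatever the lens; pixels are square), "cx", "cy" (the principal point, pixels), "world_from_camera" (4x4, takes a point from camera to world coordinates). Camera axes: x right, y down, z forward; pixel columns grow to the right and rows downward; lengths in m; the calibration is good to about 2 mm. A picture is of the moment at which its call begins. There is no depth.
- r.hand_in(): hands the job in; it is judged then, once.
The state is a dict: "t": time; "q": joint angles; "joint_velocities": joint speeds; "joint_efforts": joint torques, N m; "tool_pos": TCP position; "eef_rot": TCP orientation; "wrist_force": force on the tool from outside, world axes, zero at the start; "wrist_torque": the same for the moment, N m; "width": finger opening in m; "grip_force": force on a finger pad.
Only numpy, scipy, OpenCV 4.12 (cv2) and the standard library are available. Lean on these libraries where they do the work, as an engineer would, in place of code of your own. Each camera call takes 0.05 s, during which the arm holds its last target. There are 200 camera calls.

## Working session

There is one attempt and no reset: what is moved stays moved. The work goes in short steps, Python scripts to look and compute and a shell command to move; the robot and the scene stay as the last step left them, time stands still between calls to the robot, and variables do not carry over. Pictures are saved under pics/ and viewed, at most 12 in all, crops included, and the job is handed in when it is done.

```bash
ls; mkdir -p pics
python3 - <<'E'
from cell import r
import cv2,numpy as np
for n in("side","top"):
    s=r.snapshot(n); cv2.imwrite(f"pics/{n}0.png",s["image"][:,:,::-1]); print(n,s["vfov"],s["cx"],s["cy"],np.round(s["world_from_camera"],4).tolist())
o=r.observe(); print(o["t"],o["tool_pos"],o["eef_rot"],o["width"],r.grip_point_offset)
E
```

```text
cell.py
drive.py
pics
side 53.035535565559144 253.03272820755103 195.48841879334043 [[0.9771, -0.1058, 0.1844, 0.279], [-0.2126, -0.5048, 0.8366, -1.0042], [0.0046, -0.8567, -0.5158, 0.7223], [0.0, 0.0, 0.0, 1.0]]
top 44.71627166384437 250.88915401638315 192.2092181867496 [[0.0113, -0.9897, 0.1424, 0.2811], [-0.9999, -0.0108, 0.0045, -0.0068], [-0.0029, -0.1425, -0.9898, 1.4469], [0.0, 0.0, 0.0, 1.0]]
0.1 [0.25617531 0.62383719 0.23003704] [-3.63992621e-04  1.93674969e-01  9.81065127e-01 -1.04430435e-03] 0.08558621498572662 0.0187
```

View pics/top0.png

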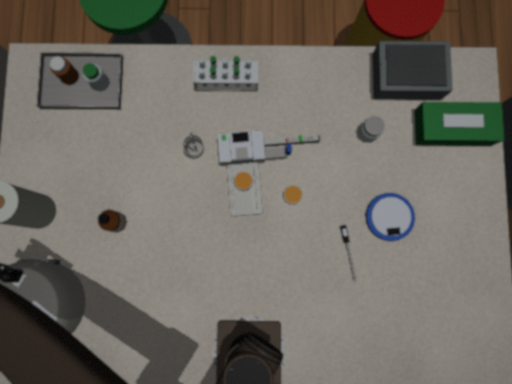

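View pics/side0.png

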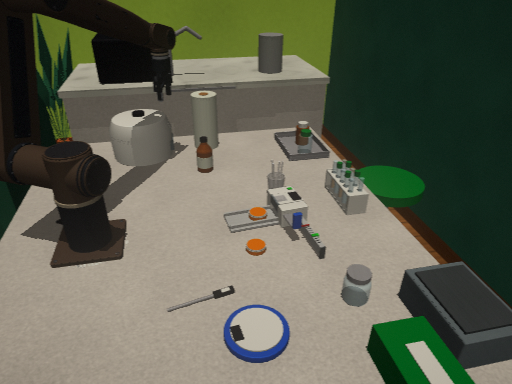

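The top view shows the hood at about (242,146), the dish at (243,181), the spare at (292,194), the blue grip at (289,149) and the green mark near (301,138). In the side view the dish is at (258,213), the grip at (297,220) and the mark near (315,236).

```bash
cat > h.py <<'E'
from cell import r
import cv2,numpy as np
def cast(s,uv,z):
    f=s["image"].shape[0]/2/np.tan(np.radians(s["vfov"]/2)); T=s["world_from_camera"]
    d=T[:3,:3]@np.array([(uv[0]-s["cx"])/f,(uv[1]-s["cy"])/f,1]); c=T[:3,3]
    return c+d*(z-c[2])/d[2]
def proj(s,p):
    f=s["image"].shape[0]/2/np.tan(np.radians(s["vfov"]/2)); T=s["world_from_camera"]
    c=T[:3,:3].T@(np.array(p)-T[:3,3]); return np.array([s["cx"]+f*c[0]/c[2],s["cy"]+f*c[1]/c[2]])
R={"amber":((8,120,80),(22,255,255)),"blue":((105,120,50),(130,255,255)),"green":((45,110,60),(80,255,255)),"red":((0,130,60),(6,255,255))}
def blobs(s,col,box,mn=3):
    x0,y0,x1,y1=box; K=4
    im=cv2.resize(s["image"][y0:y1,x0:x1],None,fx=K,fy=K,interpolation=cv2.INTER_CUBIC)
    m=cv2.inRange(cv2.cvtColor(im,cv2.COLOR_RGB2HSV),*map(np.array,R[col]))
    n,_,st,c=cv2.connectedComponentsWithStats(m)
    return [((c[i]+.5)/K-.5+[x0,y0],st[i,4]/K/K,(st[i,:4]/K+[x0,y0,0,0]).round(1).tolist()) for i in range(1,n) if st[i,4]/K/K>=mn]
BOX={"top":(210,115,330,220),"side":(215,165,345,265)}
E
python3 - <<'E'
from h import *
ims=[]
for n in("top","side"):
    s=r.snapshot(n); b=BOX[n]
    Z={"amber":.028,"blue":.0975,"green":.043,"red":.048}
    for c in R:
        for p,a,bb in blobs(s,c,b,1): print(n,c,p.round(2),round(a,1),bb,cast(s,p,Z[c]).round(4))
    x0,y0,x1,y1=b; cv2.imwrite(f"pics/{n}c.png",cv2.resize(s["image"][y0:y1,x0:x1,::-1],None,fx=5.5,fy=5.5,interpolation=cv2.INTER_CUBIC))
E
```

```text
top amber [242.89 180.21] 205.3 [235.2, 172.8, 16.5, 16.2] [0.5224 0.0247 0.028 ]
top amber [292.63 193.98] 204.5 [285.0, 186.5, 16.2, 16.0] [ 0.4812 -0.1285  0.028 ]
top blue [288.23 148.21] 34.0 [286.5, 144.0, 4.5, 9.5] [ 0.6081 -0.1097  0.0975]
top green [223.42 137.11] 6.2 [222.8, 136.0, 2.2, 3.2] [0.6543 0.0865 0.043 ]
top green [300.37 138.21] 9.4 [299.8, 136.0, 2.2, 5.5] [ 0.6533 -0.1513  0.043 ]
side amber [257.33 211.22] 124.5 [249.5, 207.0, 16.8, 9.5] [0.5197 0.0214 0.028 ]
side amber [256.46 218.  ] 35.2 [249.2, 215.5, 17.2, 5.2] [ 0.5083 -0.0163  0.028 ]
side amber [255.58 243.94] 173.1 [246.8, 238.5, 18.8, 11.8] [ 0.4766 -0.1451  0.028 ]
side amber [255.62 252.41] 55.2 [246.2, 249.0, 19.8, 6.8] [ 0.4684 -0.1824  0.028 ]
side blue [296.86 219.86] 111.5 [293.2, 212.2, 8.8, 16.2] [ 0.596  -0.1481  0.0975]
side green [339.66 166.03] 7.2 [338.2, 165.0, 3.5, 3.2] [0.9028 0.2471 0.043 ]
side green [289.13 188.07] 8.2 [287.2, 187.2, 4.8, 2.5] [0.6577 0.1211 0.043 ]
side green [314.61 234.48] 19.8 [311.2, 233.0, 7.5, 3.8] [ 0.6515 -0.1561  0.043 ]
side red [305.   224.99] 9.8 [302.0, 224.2, 7.2, 2.5] [ 0.6368 -0.1113  0.048 ]
```

View pics/topc.png

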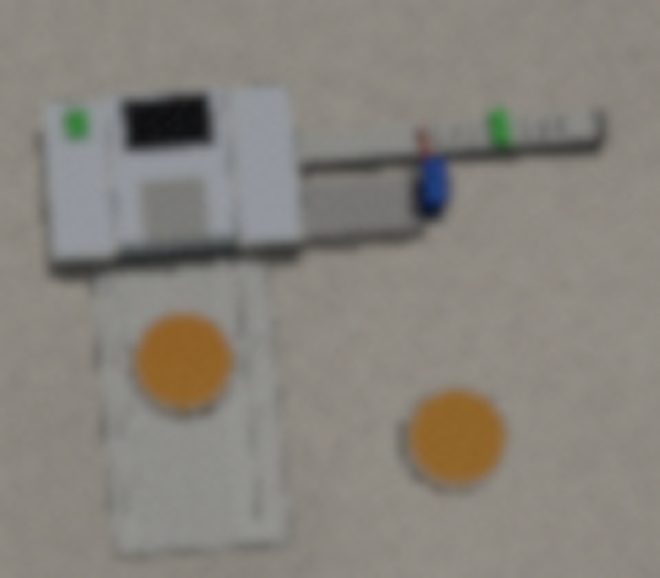

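View pics/sidec.png

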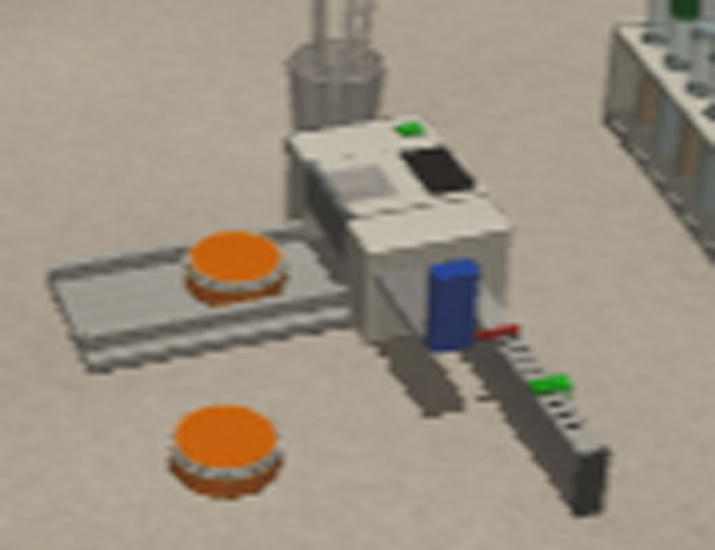

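The crops show the hood roof corners in the top crop at about (45,105), (288,88), (298,245) and (52,262). The channel mouth lies near (120,548)–(286,540). The red pointer is just beyond the grip and the green clip is farther out on the rail. The shutter looks closed.

Run:
```python
from h import *
s=r.snapshot("top");t=r.snapshot("side")
def tc(p,z,s=s,b=BOX["top"]): return cast(s,np.array(p)/5.5-.4+b[:2],z)
P=[tc(p,.066) for p in((45,105),(288,88),(298,245),(52,262))]
print(np.round(P,4))
for a,b in((3,0),(2,1)): d=P[b]-P[a]; print("yaw x edge",np.arctan2(d[1],d[0]),np.linalg.norm(d))
for a,b in((1,0),(2,3)): d=P[b]-P[a]; print("yaw y edge",np.arctan2(-d[0],d[1]),np.linalg.norm(d))
print("hood centre",np.mean(P,0))
print("mouth corners z.02",tc((120,550),.02),tc((288,542),.02))
S=lambda p,z: tc(p,z,t,BOX["side"])
Q=[S(p,.066) for p in((290,143),(398,116),(508,205),(362,250))];print("side hood",np.round(Q,4))
for yaw in(.05,.06,.07):
  Rm=np.array([[np.cos(yaw),-np.sin(yaw)],[np.sin(yaw),np.cos(yaw)]])
  O=np.mean(P,0)[:2]-Rm@[.025,0]; O2=np.mean(Q,0)[:2]-Rm@[.025,0]
  loc=lambda p,O=O: (Rm.T@(np.array(p)[:2]-O)).round(4)
  b=lambda s,c,n,i,z:[cast(s,x[0],z) for x in blobs(s,c,BOX[n],1)][i]
  print(yaw,O,O2,"dish",loc(b(s,"amber","top",0,.028)),"green",loc(b(s,"green","top",1,.043)),loc(b(t,"green","side",2,.043),O2),"red",loc(b(t,"red","side",0,.048),O2),"blue", loc(b(s,"blue","top",0,.09)))
```

```text
[[ 0.6587  0.1023  0.066 ]
 [ 0.6698 -0.0321  0.066 ]
 [ 0.5811 -0.0383  0.066 ]
 [ 0.5701  0.0966  0.066 ]]
yaw x edge 0.06474113353713529 0.08874311070035598
yaw x edge 0.06973861991288487 0.08891487252869859
yaw y edge 0.08244111719170388 0.13486496052920488
yaw y edge 0.08112196691416546 0.13530633729645497
hood centre [0.61992358 0.03211727 0.066     ]
mouth corners z.02 [0.41639755 0.05862665 0.02      ] [ 0.42191222 -0.03502255  0.02      ]
side hood [[ 0.5677  0.0817  0.066 ]
 [ 0.6423  0.1004  0.066 ]
 [ 0.6752 -0.0143  0.066 ]
 [ 0.5784 -0.0431  0.066 ]]
0.05 [0.59495483 0.03086779] [0.59091392 0.02990546] dish [-0.0728 -0.0025] green [ 0.0491 -0.1849] [ 0.0511 -0.1888] red [ 0.0388 -0.1433] blue [ 0.0078 -0.1417]
0.06 [0.59496857 0.03061816] [0.59092767 0.02965584] dish [-0.0728 -0.0016] green [ 0.0472 -0.1851] [ 0.0492 -0.189 ] red [ 0.0373 -0.1435] blue [ 0.0064 -0.1415]
0.07 [0.59498481 0.03036869] [0.59094391 0.02940637] dish [-0.0728 -0.0006] green [ 0.0454 -0.1853] [ 0.0473 -0.1893] red [ 0.0359 -0.1436] blue [ 0.005  -0.1413]
```

```bash
cat >> h.py <<'E'
from scipy.spatial.transform import Rotation as Rot
YAW=.085; O=np.array([.5945,.0305])
Rm=np.array([[np.cos(YAW),-np.sin(YAW)],[np.sin(YAW),np.cos(YAW)]])
toW=lambda x,y: O+Rm@[x,y]
toL=lambda p: Rm.T@(np.array(p)[:2]-O)
def state():
    o=r.observe(); q=o["eef_rot"]; return o,Rot.from_quat([q[1],q[2],q[3],q[0]])
def delta(x,y,z):
    "tool-axis shift and turn to reader-frame x,y and world z, tool down, tool y along reader y"
    o,T=state(); G=Rot.from_matrix(np.array([[-np.cos(YAW),-np.sin(YAW),0],[-np.sin(YAW),np.cos(YAW),0],[0,0,-1]]).T.T)
    p=np.append(toW(x,y),z)
    print("t",o["t"],"tcp local",toL(o["tool_pos"]).round(4),o["tool_pos"].round(4),"F",np.round(o["wrist_force"],1),"->",p.round(4),"d",(T.inv().apply(p-o["tool_pos"])).round(4),(T.inv()*G).as_rotvec().round(3))
E
python3 -c "
from h import *
delta(-.135,0,.1)"
```

```text
t 0.3 tcp local [-0.2865  0.6202] [0.2564 0.6242 0.2309] F [-0.1  0.  -0.4] -> [0.46  0.019 0.1  ] d [-0.4183 -0.4823  0.1312] [-0.001 -0.    -0.475]
```

```bash
echo '{"dx": [-0.03,-0.06,-0.09,-0.12,-0.15,-0.18,-0.21,-0.24,-0.27,-0.3],"dy": [-0.035,-0.07,-0.105,-0.14,-0.175,-0.21,-0.245,-0.28,-0.315,-0.35],"dz": [0,0,0,0,0,0,0,0,0,0],"drx": [0,0,0,0,0,0,0,0,0,0],"dry": [0,0,0,0,0,0,0,0,0,0],"drz": [-0.1,-0.2,-0.3,-0.4,-0.475,-0.475,-0.475,-0.475,-0.475,-0.475]}' > next.json && python3 drive.py next.json 0 40; python3 -c "
from h import *
delta(-.135,0,.1)"
```

```text
t: 1.3
tool_pos: [0.4012, 0.1849, 0.2317]
eef_rot: [0.001, -0.043, 0.999, 0.0]
wrist_force: [0.3, 0.3, -0.5]
width: 0.0001
grip_force: 0.0
t 1.3 tcp local [-0.1795  0.1703] [0.4012 0.1849 0.2317] F [ 0.3  0.3 -0.5] -> [0.46  0.019 0.1  ] d [-0.0443 -0.1703  0.1317] [0.    0.001 0.001]
```

```bash
echo '{"dx": [-0.01,-0.02,-0.03,-0.04,-0.044,-0.044,-0.044],"dy": [-0.04,-0.08,-0.12,-0.155,-0.17,-0.17,-0.17],"dz": [0.02,0.05,0.08,0.11,0.13,0.132,0.132],"drx": [0,0,0,0,0,0,0],"dry": [0,0,0,0,0,0,0],"drz": [0,0,0,0,0,0,0]}' > next.json && python3 drive.py next.json; python3 -c "
from h import *
delta(-.13,0,.016)
s=r.snapshot('top')
for p,a,b in blobs(s,'amber',BOX['top']):print(p,a,toL(cast(s,p,.028)))
s=r.snapshot('side')
x0,y0,x1,y1=BOX['side']
cv2.imwrite('pics/s2.png',cv2.resize(s['image'][y0-40:y1,x0-40:x1,::-1],None,fx=4,fy=4))
"
```

```text
t: 2.0
tool_pos: [0.4589, 0.0211, 0.0991]
eef_rot: [-0.001, -0.042, 0.999, 0.0]
wrist_force: [-0.2, 0.2, -1.4]
width: -0.0
grip_force: 0.0
t 2.0 tcp local [-0.1359  0.0021] [0.4589 0.0211 0.0991] F [-0.2  0.2 -1.4] -> [0.465  0.0195 0.016 ] d [-0.006  -0.0022  0.0831] [ 0.001 -0.001 -0.001]
[292.63097426 193.98131127] 204.0 [-0.12639731 -0.14878986]
```

View pics/s2.png

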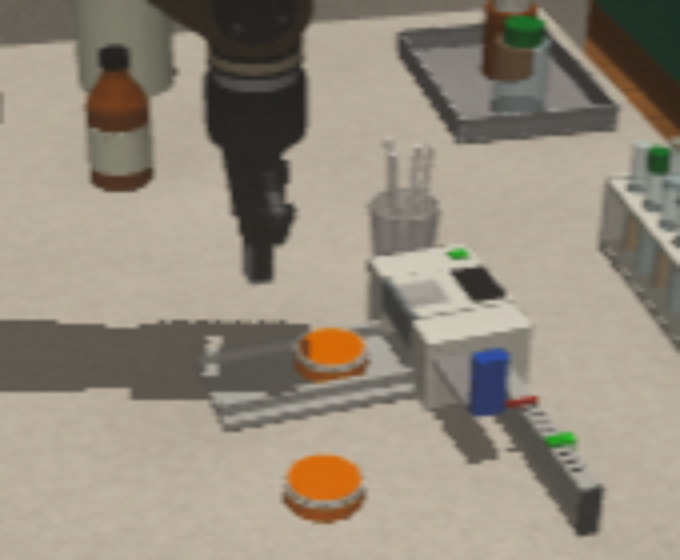

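The fingers are closed above the channel floor at (258,280), behind the dish at (333,350) and clear of it. Next I descend.

```bash
echo '{"dx": [-0.004,-0.004,-0.004,-0.004,-0.004],"dy": [-0.002,-0.002,-0.002,-0.002,-0.002],"dz": [0.03,0.06,0.075,0.083,0.083],"drx": [0,0,0,0,0],"dry": [0,0,0,0,0],"drz": [0,0,0,0,0]}' > next.json && python3 drive.py next.json; python3 -c "
from h import *
delta(-.041,0,.016)"
```

```text
t: 2.6
tool_pos: [0.4634, 0.0201, 0.0165]
eef_rot: [-0.0, -0.043, 0.999, 0.0]
wrist_force: [0.5, -0.6, 0.4]
width: -0.0004
grip_force: 0.0
t 2.6 tcp local [-0.1315  0.0008] [0.4634 0.0201 0.0165] F [ 0.5 -0.6  0.4] -> [0.5536 0.027  0.016 ] d [-0.0905 -0.0009  0.0005] [ 0.    -0.     0.002]
```

```bash
echo '{"dx": [-0.01,-0.018,-0.026,-0.034,-0.042,-0.05,-0.058,-0.066,-0.072,-0.076],"dy": [0,0,0,0,0,0,0,0,0,0],"dz": [0,0,0,0,0,0,0,0,0,0],"drx": [0,0,0,0,0,0,0,0,0,0],"dry": [0,0,0,0,0,0,0,0,0,0],"drz": [0,0,0,0,0,0,0,0,0,0]}' > next.json && python3 drive.py next.json; python3 -c "
from h import *
delta(-.041,0,.016)
for n in('side',):
  s=r.snapshot(n)
  x0,y0,x1,y1=BOX[n]
  cv2.imwrite('pics/s3.png',cv2.resize(s['image'][y0-40:y1,x0-40:x1,::-1],None,fx=4,fy=4))
"
```

```text
t: 3.6
tool_pos: [0.5398, 0.0258, 0.0163]
eef_rot: [0.0, -0.043, 0.999, -0.0]
wrist_force: [-0.8, 0.6, 0.7]
width: 0.0001
grip_force: 0.3
t 3.6 tcp local [-0.0549 -0.    ] [0.5398 0.0258 0.0163] F [-0.8  0.6  0.7] -> [0.5536 0.027  0.016 ] d [-0.0139  0.      0.0003] [-0.  0.  0.]
```

View pics/s3.png

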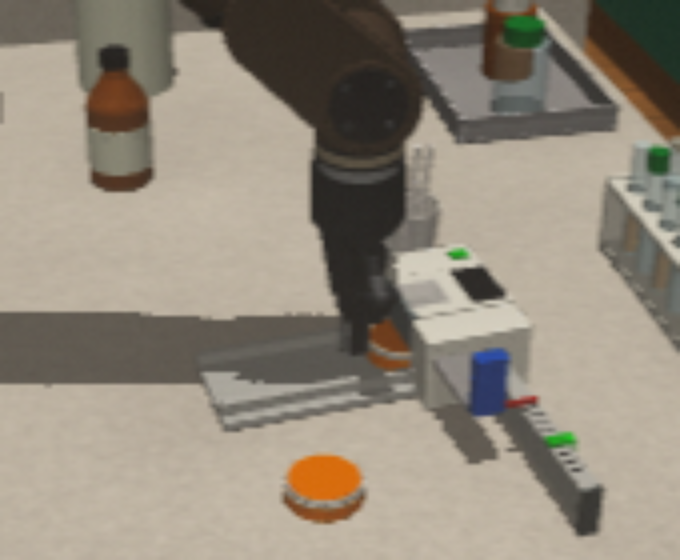

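The fingers at (352,345) are pushing the dish, at (390,345), into the tunnel. I continue slowly and watch the force.

```bash
echo '{"dx": [-0.002,-0.004,-0.006,-0.008,-0.01],"dy": [0,0,0,0,0],"dz": [0,0,0,0,0],"drx": [0,0,0,0,0],"dry": [0,0,0,0,0],"drz": [0,0,0,0,0]}' > next.json && python3 drive.py next.json; echo '{"dx": [-0.001,-0.002],"dy": [0,0],"dz": [0,0],"drx": [0,0],"dry": [0,0],"drz": [0,0]}' > next.json && python3 drive.py next.json; echo '{"dx": [-0.001,-0.002],"dy": [0,0],"dz": [0,0],"drx": [0,0],"dry": [0,0],"drz": [0,0]}' > next.json && python3 drive.py next.json
```

```text
t: 4.15
tool_pos: [0.5492, 0.0267, 0.0163]
eef_rot: [0.0, -0.043, 0.999, 0.0]
wrist_force: [-0.8, 0.5, 0.1]
width: -0.0002
grip_force: 0.1
t: 4.35
tool_pos: [0.5511, 0.0268, 0.0164]
eef_rot: [-0.0, -0.043, 0.999, -0.0]
wrist_force: [-0.6, -0.1, 0.7]
width: 0.0002
grip_force: 0.3
t: 4.55
tool_pos: [0.553, 0.027, 0.0163]
eef_rot: [-0.0, -0.043, 0.999, -0.0]
wrist_force: [-2.4, -0.5, 1.8]
width: -0.0002
grip_force: 1.4
```

```bash
for i in 1; do echo '{"dx": [-0.001,-0.001],"dy": [0,0],"dz": [0,0],"drx": [0,0],"dry": [0,0],"drz": [0,0]}' > next.json && python3 drive.py next.json; done;  echo '{"dx": [-0.001,-0.001],"dy": [0,0],"dz": [0,0],"drx": [0,0],"dry": [0,0],"drz": [0,0]}' > next.json && python3 drive.py next.json
```

```text
t: 4.75
tool_pos: [0.553, 0.027, 0.0161]
eef_rot: [-0.002, -0.043, 0.999, 0.0]
wrist_force: [-5.1, -1.2, 3.8]
width: -0.0001
grip_force: 2.5
t: 4.95
tool_pos: [0.5531, 0.027, 0.0162]
eef_rot: [-0.003, -0.043, 0.999, 0.0]
wrist_force: [-7.7, -1.6, 7.0]
width: 0.0001
grip_force: 4.0
```

The dish stopped at TCP x of -41.5 mm, matching the expected -41 mm, with the force rising, so it is home. Now I back off and lift.

```bash
echo '{"dx": [0.005,0.02,0.045,0.06,0.06,0.06,0.06,0.06,0.06,0.06],"dy": [0,0,0,0,0,0,-0.02,-0.06,-0.1,-0.14],"dz": [0,0,0,-0.01,-0.05,-0.1,-0.14,-0.15,-0.15,-0.15],"drx": [0,0,0,0,0,0,0,0,0,0],"dry": [0,0,0,0,0,0,0,0,0,0],"drz": [0,0,0,0,0,0,0,0,0,0]}' > next.json && python3 drive.py next.json  0.07 60; python3 -c "
from h import *
for n,Z in(('top',.0975),('side',.085)):
  s=r.snapshot(n)
  for c,z in(('blue',Z),('amber',.028),('red',.048),('green',.043)):
    for p,a,bb in blobs(s,c,BOX[n],1): print(n,c,p.round(1),bb,toL(cast(s,p,z)).round(4))
x0,y0,x1,y1=BOX[n]
cv2.imwrite('pics/s4.png',cv2.resize(s['image'][y0-40:y1,x0-40:x1,::-1],None,fx=4,fy=4))
t,s=r.snapshot('top'),r.snapshot('side')
delta(0,-.142,.166)
"
```

```text
t: 5.95
tool_pos: [0.5084, -0.119, 0.1678]
eef_rot: [0.003, -0.043, 0.999, -0.001]
wrist_force: [1.3, 0.1, -0.6]
width: 0.0699
grip_force: 0.0
top amber [242.  162.7] [238.0, 161.8, 8.5, 3.0] [-0.0173 -0.0008]
top green [223.4 137.2] [222.8, 136.0, 2.2, 3.2] [0.0642 0.0507]
top green [300.  137.2] [299.5, 136.0, 2.0, 3.2] [ 0.0466 -0.1853]
side blue [296.8 219.8] [293.2, 212.2, 8.8, 16.2] [-0.006  -0.1614]
side amber [273.1 208.7] [271.0, 206.0, 5.8, 6.2] [-0.0207 -0.0033]
side amber [273.6 214.2] [270.5, 211.8, 7.0, 5.0] [-0.03   -0.0347]
side amber [255.5 244.1] [246.5, 239.0, 18.5, 11.2] [-0.1328 -0.1656]
side amber [255.7 252.4] [246.2, 249.0, 20.0, 6.8] [-0.1433 -0.2014]
side red [304.9 225. ] [301.8, 224.2, 7.5, 2.5] [ 0.0299 -0.1449]
side green [339.1 165.9] [337.5, 165.0, 4.0, 3.2] [0.3239 0.1909]
side green [289.1 188.1] [287.2, 187.2, 4.8, 2.5] [0.0705 0.085 ]
side green [314.6 234.5] [311.2, 233.0, 7.5, 3.8] [ 0.0409 -0.1908]
t 6.15 tcp local [-0.0993 -0.1407] [ 0.5075 -0.1181  0.1663] F [0.3 0.3 0.4] -> [ 0.6066 -0.111   0.166 ] d [-0.0993 -0.0011  0.0005] [-0.     0.002 -0.002]
```

View pics/s4.png

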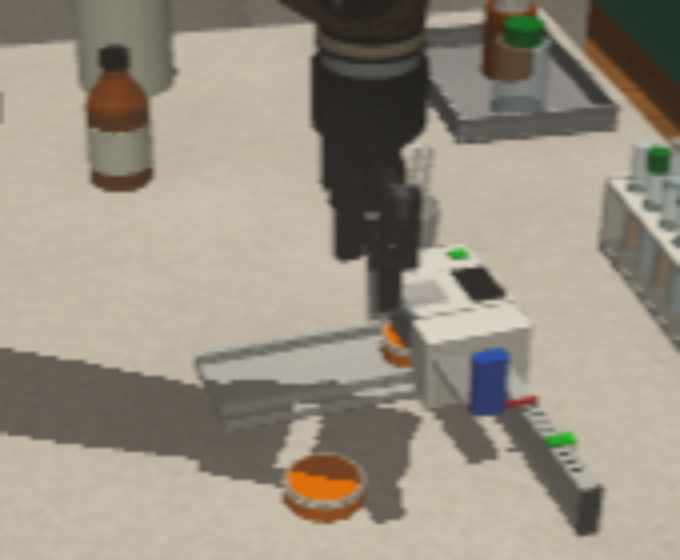

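The dish peeks out of the hood at (395,343), the shutter is still closed with its grip at (489,382), and the bystanders are unmoved. I check the dish depth by projection, and the grip position.

Run:
```python
from h import *
s=r.snapshot('side');t=r.snapshot('top')
a=np.linspace(0,6.28,90)
for x in(-.0728,-.006,0):
    for c,n in((s,'side'),(t,'top')):
        P=np.array([proj(c,np.append(toW(x+.03*np.cos(k),.03*np.sin(k)),.028)) for k in a]); print(x,n,P.min(0).round(1),P.max(0).round(1))
cs=[np.append(toW(x,y),.0975) for x in(-.013,.013) for y in(-.149,-.135)]
print("grip top expected side",[proj(s,c).round(1).tolist() for c in cs]); print("top",[proj(t,c).round(1).tolist() for c in cs])
print("side blue",[b[2] for b in blobs(s,"blue",BOX["side"])],"top blue 1st: 286.5-291, 144-153.5")
```

```text
-0.0728 side [248.7 205.7] [266.9 215.8]
-0.0728 top [233.3 170.8] [252.8 190. ]
-0.006 side [267.9 202.7] [286.  212.5]
-0.006 top [231.8 149.7] [251.2 168.7]
0 side [269.6 202.4] [287.6 212.2]
0 top [231.7 147.8] [251.  166.8]
grip top expected side [[293.2, 214.4], [291.4, 211.8], [301.4, 213.0], [299.6, 210.4]]
top [[291.4, 152.8], [286.7, 153.2], [290.6, 144.3], [285.9, 144.6]]
side blue [[293.2, 212.2, 8.8, 16.2]] top blue 1st: 286.5-291, 144-153.5
```

```bash
echo '{"dx": [-0.04,-0.08,-0.1,-0.101,-0.101,-0.101,-0.101,-0.101,-0.101],"dy": [-0.001,-0.001,-0.001,-0.001,-0.001,-0.001,-0.001,-0.001,-0.001],"dz": [0,0,0,0.03,0.06,0.085,0.1,0.104,0.104],"drx": [0,0,0,0,0,0,0,0,0],"dry": [0,0,0,0,0,0,0,0,0],"drz": [0,0,0,0,0,0,0,0,0]}' > next.json && python3 drive.py next.json; python3 -c "
from h import *
delta(.002,-.142,.062)
t,s=r.snapshot('top'),r.snapshot('side')
x0,y0,x1,y1=BOX['side']
cv2.imwrite('pics/s5.png',cv2.resize(s['image'][y0-40:y1,x0-10:x1,::-1],None,fx=4,fy=4))
"
```

```text
t: 7.15
tool_pos: [0.608, -0.1092, 0.0623]
eef_rot: [-0.0, -0.043, 0.999, 0.0]
wrist_force: [-0.3, -0.3, -0.1]
width: 0.0698
grip_force: 0.0
t 7.15 tcp local [ 0.0016 -0.1403] [ 0.608  -0.1092  0.0623] F [-0.3 -0.3 -0.1] -> [ 0.6085 -0.1108  0.062 ] d [-0.0004 -0.0017  0.0003] [ 0.    -0.     0.001]
```

View pics/s5.png

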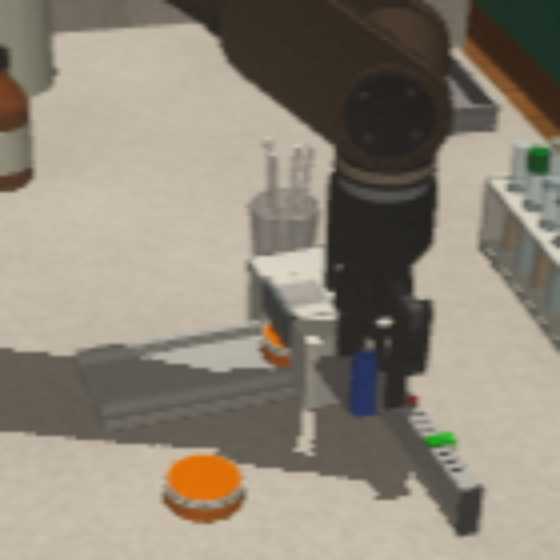

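The fingers straddle the blue grip: the near finger is at (395,370) and the grip at (363,380). I close on it.

```bash
echo '{"dx": [0,0,0,0,0,0],"dy": [0,0,0,0,0,0],"dz": [0,0,0,0,0,0],"drx": [0,0,0,0,0,0],"dry": [0,0,0,0,0,0],"drz": [0,0,0,0,0,0]}' > next.json && python3 drive.py next.json 0 70; python3 -c "
from h import *
delta(.002,-.186,.062)
s=r.snapshot('side')
for c,z in(('red',.048),('green',.043)):
    for p,a,bb in blobs(s,c,BOX['side'],1): print(c,p.round(1),bb,toL(cast(s,p,z)).round(4))
"
```

```text
t: 7.85
tool_pos: [0.6085, -0.1132, 0.0634]
eef_rot: [0.001, -0.044, 0.999, -0.003]
wrist_force: [-0.9, -8.7, 1.7]
width: 0.0129
grip_force: 70.4
t 7.85 tcp local [ 0.0018 -0.1444] [ 0.6085 -0.1132  0.0634] F [-0.9 -8.7  1.7] -> [ 0.6123 -0.1547  0.062 ] d [-0.0001 -0.0416  0.0016] [-0.006  0.001  0.002]
red [305.2 225.1] [302.0, 224.2, 7.0, 2.8] [ 0.0303 -0.1455]
green [339.2 166. ] [337.5, 165.0, 4.2, 3.2] [0.3238 0.1904]
green [314.6 234.5] [311.2, 233.0, 7.5, 3.8] [ 0.0409 -0.1907]
```

```bash
echo '{"dx": [0,0,0,0,0,0,0,0,0,0],"dy": [-0.003,-0.008,-0.013,-0.018,-0.023,-0.028,-0.033,-0.038,-0.042,-0.042],"dz": [0,0,0,0,0,0,0,0,0,0],"drx": [0,0,0,0,0,0,0,0,0,0],"dry": [0,0,0,0,0,0,0,0,0,0],"drz": [0,0,0,0,0,0,0,0,0,0]}' > next.json && python3 drive.py next.json
cat > m.py <<'E'
from h import *
import sys
delta(.002,-.186,.062)
print(r.observe()["width"],r.observe()["grip_force"])
for n in('top','side'):
    s=r.snapshot(n)
    for c,z in(('red',.048),('green',.043),('blue',.07)):
        for p,a,bb in blobs(s,c,BOX[n],.5): print(n,c,p.round(2),round(a,1),bb,toL(cast(s,p,z)).round(4))
    cv2.imwrite(f"pics/{n}_{sys.argv[1]}.png",cv2.resize(s['image'][(120 if n=='top' else 205):(170 if n=='top' else 255),280:340,::-1],None,fx=10,fy=10,interpolation=cv2.INTER_CUBIC))
E
python3 m.py a
```

```text
t: 8.9
tool_pos: [0.612, -0.1508, 0.0631]
eef_rot: [0.0, -0.043, 0.999, 0.001]
wrist_force: [-1.4, 5.6, 6.0]
width: 0.0133
grip_force: 71.3
t 8.9 tcp local [ 0.002  -0.1821] [ 0.612  -0.1508  0.0631] F [-1.4  5.6  6. ] -> [ 0.6123 -0.1547  0.062 ] d [ 0.0001 -0.0039  0.0011] [0.002 0.001 0.001]
0.013284785633826934 71.29025101661682
top green [223.42 137.11] 6.1 [222.8, 136.0, 2.2, 3.2] [0.0643 0.0507]
side red [310.27 232.18] 9.5 [307.2, 231.5, 7.2, 2.5] [ 0.0302 -0.1828]
side green [339.2 166. ] 12.2 [337.5, 165.0, 4.2, 3.2] [0.3239 0.1903]
side green [289.37 188.05] 9.3 [287.2, 187.2, 5.2, 2.5] [0.0715 0.0848]
side green [314.83 234.48] 18.9 [311.5, 233.0, 7.2, 3.8] [ 0.0415 -0.191 ]
side blue [300.1  230.34] 32.6 [298.2, 220.2, 7.5, 16.0] [-0.0081 -0.1931]
```

View pics/side_a.png

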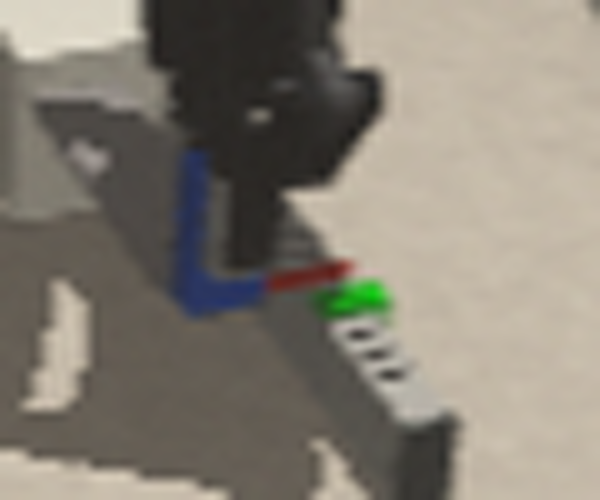

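The pointer tip at (340,270) is still short of the clip at (355,298), whose front face is also visible and biases the blob. I refine the gap from the initial images, separating the clip's bright top face from its front face.

Run:
```python
from h import *
for n,box in(("top",(282,130,310,148)),("side",(300,220,322,242))):
    s=r.snapshot(n); im=cv2.imread(f"pics/{n}0.png")[:,:,::-1].astype(int); x0,y0,x1,y1=box
    A=im[y0:y1,x0:x1]; Y,X=np.mgrid[y0:y1,x0:x1]
    g=A[...,1]-np.maximum(A[...,0],A[...,2]); rd=A[...,0]-np.maximum(A[...,1],A[...,2])
    for nm,w,z in(("green",g,.043),("red",rd,.048)):
        w=np.where(w>12,w,0); p=(w*X).sum()/w.sum(),(w*Y).sum()/w.sum(); print(n,nm,np.round(p,2),toL(cast(s,p,z)).round(4))
    if n=="side":
        print("green excess\n",g[9:19,8:22],"\nG\n",A[9:19,8:22,1])
        for x in(.028,.048):
            print([proj(s,np.append(toW(x,y),z)).round(1).tolist() for y,z in((-.1834,.043),(-.1934,.043),(-.1934,.04))])
```

```text
top green [300.52 137.81] [ 0.0444 -0.1867]
top red [286.61 140.42] [ 0.0381 -0.1427]
side green [314.81 234.39] [ 0.0417 -0.1905]
side red [305.17 224.88] [ 0.0308 -0.1445]
green excess
 [[ -4  -5  -5  -4  -6 -10 -10 -10 -10  -9  -9 -10  -9 -12]
 [ -5  -5  -5  -4  -6  -9 -10 -11 -11 -11 -10 -10 -11 -10]
 [ -4  -5  -5  -5  -6  -6  -9 -11 -10 -11  -9 -10 -10 -10]
 [ -3  -5  -3  -4  -4  -4  -6  -8  -9  -9 -11  -9  -9 -11]
 [ -3  -2  -4  -4  -4  10  44  64  89  91  22 -10  -9  -9]
 [ -3  -3   6  54 113 112 114 111 129 145  76   6 -10 -10]
 [ -3  -4   2  36  89 113 104  87  81  83  57  10 -10 -11]
 [ -2  -4  -3   8  42  52  31  29  24  24  23   2 -10 -11]
 [ -2  -2  -4  -3  -3  -4  -5  -5  -4  -4   4   1  -9 -10]
 [ -2  -3  -2  -2  -2  -3  -3  -4  -3  -4  -3  -8 -11 -10]] 
G
 [[152 152 151 152 156 159 159 158 159 161 162 161 162 162]
 [124 117 116 118 137 156 158 158 156 158 160 161 159 158]
 [115 152 152 152 151 152 155 155 157 160 163 160 160 158]
 [ 91 111 116 116 104 120 153 154 158 158 159 160 160 159]
 [ 71  90 131 153 151 151 151 151 157 158 158 161 159 158]
 [ 71  72  93 127 145 146 146 144 160 175 169 160 160 158]
 [ 71  71  70  87 127 146 139 126 118 119 125 145 162 158]
 [ 71  70  74  71  88  96  84 100 127 129 133 153 159 157]
 [ 72  72  72  70  90 131 152 151 151 136 130 154 162 162]
 [ 70  71  73  71  72 117 121  62  71 121 155 158 161 161]]
[[309.5, 233.8], [310.9, 235.8], [310.9, 236.6]]
[[315.7, 232.6], [317.2, 234.6], [317.1, 235.4]]
```

```bash
echo '{"dx": [0,0,0,0],"dy": [-0.003,-0.0057,-0.0057,-0.0057],"dz": [0,0,0,0],"drx": [0,0,0,0],"dry": [0,0,0,0],"drz": [0,0,0,0]}' > next.json && python3 drive.py next.json; python3 m.py b
```

```text
t: 9.5
tool_pos: [0.6125, -0.1559, 0.0632]
eef_rot: [0.0, -0.043, 0.999, 0.001]
wrist_force: [-0.8, 6.4, 5.3]
width: 0.013
grip_force: 71.2
t 9.5 tcp local [ 0.0021 -0.1873] [ 0.6125 -0.1559  0.0632] F [-0.8  6.4  5.3] -> [ 0.6123 -0.1547  0.062 ] d [0.0001 0.0013 0.0012] [0.002 0.001 0.001]
0.012987532426688625 71.24513268470764
top green [223.41 137.15] 5.8 [222.8, 136.0, 2.2, 3.2] [0.0642 0.0507]
side red [310.88 233.16] 8.4 [308.0, 232.5, 7.2, 2.5] [ 0.0299 -0.1877]
side green [339.15 166.01] 12.8 [337.5, 165.0, 4.2, 3.2] [0.3236 0.1903]
side green [289.19 188.06] 8.5 [287.2, 187.2, 5.0, 2.5] [0.0708 0.0849]
side green [314.99 234.6 ] 17.4 [311.8, 233.0, 7.0, 4.0] [ 0.0417 -0.1916]
side blue [300.87 231.42] 32.9 [298.8, 221.2, 8.0, 15.8] [-0.0081 -0.1985]
```

View pics/side_b.png

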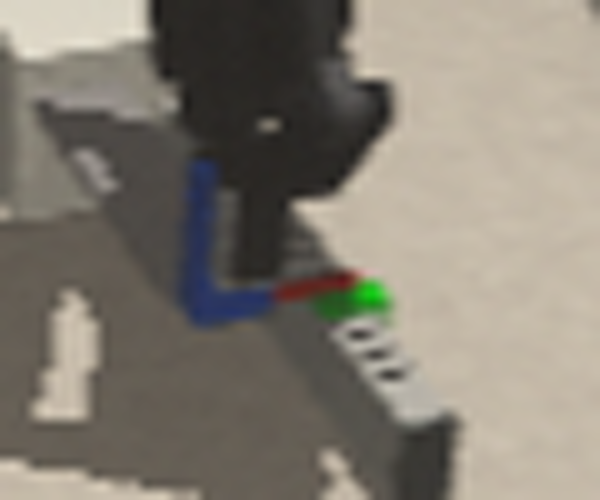

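```bash
echo '{"dx": [0,0,0,0,0],"dy": [-0.0008,-0.0008,-0.0008,-0.0008,-0.0008],"dz": [0,0,0,0,0],"drx": [0,0,0,0,0],"dry": [0,0,0,0,0],"drz": [0,0,0,0,0]}' > next.json && python3 drive.py next.json; python3 m.py c | grep -E "tcp|red"; python3 -c "
from h import *
s=r.snapshot('side')
print([b for b in blobs(s,'amber',BOX['side'],2)])
im=s['image'][205:255,280:340]"
```

```text
t: 10.1
tool_pos: [0.6126, -0.1566, 0.0632]
eef_rot: [0.0, -0.043, 0.999, 0.001]
wrist_force: [-0.1, 6.1, 5.6]
width: 0.013
grip_force: 71.3
t 10.1 tcp local [ 0.0021 -0.188 ] [ 0.6126 -0.1566  0.0632] F [-0.1  6.1  5.6] -> [ 0.6123 -0.1547  0.062 ] d [0.0001 0.002  0.0012] [0.002 0.001 0.001]
side red [310.74 233.34] 8.8 [308.0, 232.8, 7.2, 2.5] [ 0.0292 -0.1884]
[(array([273.09438776, 208.70408163]), np.float64(18.375), [271.0, 206.0, 5.8, 6.2]), (array([273.64361702, 214.19769504]), np.float64(17.625), [270.5, 211.8, 7.2, 5.0]), (array([255.47046778, 243.97092282]), np.float64(171.6875), [246.8, 238.8, 18.8, 11.5]), (array([255.60768156, 252.40740223]), np.float64(55.9375), [246.2, 249.0, 19.8, 6.8])]
```

View pics/top_c.png

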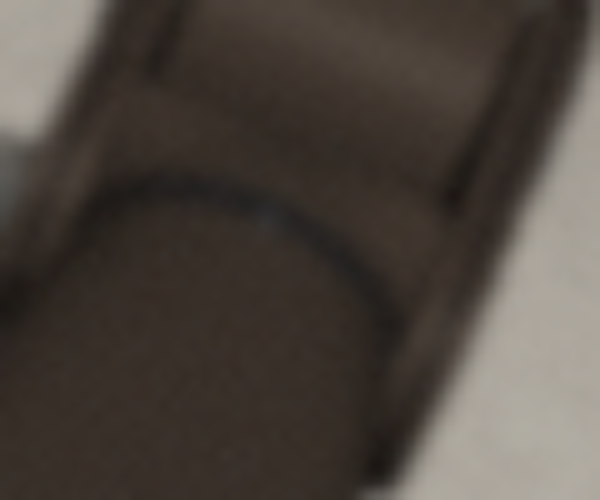

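The top view of the mark is blocked by the arm. In the side view the pointer has moved 43.5 mm against a measured gap of 43.8–44.0 mm. The dish is unchanged at home and the spring load is steady, so I hand in.

```bash
python3 -c "
from cell import r
print(r.hand_in())"
```

```text
the job is handed in; nothing more can be done
None
```

The dish is pushed home under the hood and the shutter is held at about 43.5 mm of pull, with the pointer on the mark to within about 1 mm by side-view measurement, and the job is handed in at about 10 s; no verdict came back.

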